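# Find the tired contact finger

## Robot

A 7-joint arm with a two-finger parallel gripper is mounted at the origin on the work surface. World frame = base frame: x ahead of the robot, y to its left, z up, the work surface at z = 0. Lengths are in m, angles in degrees, forces in N, time in s.
With the tool pointing down it reaches from about 0.425 to 1.025 m from the base axis. Payload 9.4 kg.
Tool frame: the origin (TCP) lies on the centre line of the jaws, within the pads' length; the fingertips stand 17 mm ahead of it and the grasp point (between the pads) lies 2 mm behind it (tip_reach is the z of the fingertips in the tool frame, in m); z points along the fingers, y is the line along which they close (so a half turn about z gives the same grasp; the last joint's range is limited). The gripper opens to 93 mm and grips with 3 to 60 N. Pads are 15 mm wide; open, the fingers measure 128 mm over their backs; the gripper's body (75 mm by 188 mm) begins 65 mm behind the grasp point.
Start: joints at [-68.279, 34.337, -0.143, 91.639, 0.103, 54.024, -4.572], TCP at [0.319, 0.651, 0.236] pointing down, gripper open.
Joint ranges: [-147.43, 147.43], [-19.82, 112.94], [-74.19, 73.91], [6.32, 146.72], [-59.91, 239.91], [6.04, 106.73], [-150.56, 150.56]. Speed limits (degrees/s): [127.2, 127.2, 172.46, 172.46, 180, 180, 180].

## Interface

Orientations are given as [roll, pitch, yaw] about the fixed x, y, z axes, in that order (R = Rz(yaw) Ry(pitch) Rx(roll)).
In Python, from plant import * gives the robot as it stands.
- The arm moves only by the tool move_arm, never from a script. Its argument "plan" is a list of rows, each a list of 5 numbers: the closure, from -1 (fully open) to 1 (shut), so that 0 is half open, then the shift along the tool's x, y, z scaled (see below), then the turn about the tool's z scaled (see below). In form: [[grip, dx, dy, dz, yaw], ...]. A call has 1 to 20 rows; each row shifts and turns the commanded pose from where the row before left it, along the tool's axes as they then stand; what a row does not reach is not made up. The controller multiplies each number of a shift by 0.3 m and each number of a turn by 90 degrees. A row lasts 1/12 s, in which the tool goes at most 41.7 mm and 7.16 degrees, less where a joint would pass 70% of its speed; a pose out of reach is approached as far as the arm can. A call with a number of a shift or a turn outside -1 to 1 is refused whole. A call with a gripper value outside its range is refused whole. The fingers move at their own pace and stop on an object; the grip force is fixed at half the most. Time passes only in rows, so rows that do not move let the fingers close. It gives the time, the measured TCP pose, the force, the opening and the grip force at its end, in the units of the state.
- observe(): the state, without advancing time (a new reading comes with each control period).
- read_camera(name): name is "scene" or "top" or "wrist"; returns a dict with "color" (384x512x3 uint8, red, green, blue), "fx", "fy", "cx", "cy" (pixels), "distortion" ([k1, k2, p1, p2, k3] as OpenCV has them; the pictures are not rectified), "R" (3x3) and "t" (3): a world point X has camera coordinates R X + t; the wrist camera has in their place "tool_from_camera" (4x4, takes a point from camera to tool coordinates, whose origin is the TCP and whose axes are the flange's). Camera axes: x right, y down, z forward; pixel columns grow to the right and rows downward; lengths in m; the calibration is good to about 2 mm. A picture is of the moment at which its call begins: read the wrist's pose just before it. There is no depth.
- job_done(): hands the job in; it is judged then, once.
Trained networks look in the newest picture that a camera, given by its name, has taken for a name from the list of things; names that differ only in an ending like _2 or _b are one class to them, and where a whole thing is asked for, a point or a joint stands for the part that bears it (a point fixed in the world has none). Each returns a list of dicts, best first, with "p" (0 to 1); they miss things now and then, are a little off and sometimes report something else, mostly with a low value. They report only what shows in the picture. A call takes as long as a camera call.
- boxes_of(camera, query): "position" ([x, y, z] in m, in the coordinates of the camera as it stood for that picture, good to about 4 mm: the middle of the surface that is visible of it).
- masks_of(camera, query): "pixels" (384x512 bool, what is visible of it).
- tip_of(camera, query): "position" ([x, y, z] in m, in the coordinates of the camera as it stood for that picture, good to about 4 mm: a listed point, or the origin of a listed thing).
The state is a dict: "t": time; "joints": joint angles; "joint_velocities": joint speeds; "tau": joint torques, N m; "eef_pos": TCP position; "tool_rot": TCP orientation; "force": force on the tool from outside, world axes, zero at the start; "torque": the same for the moment, N m; "opening": finger opening in m; "grip_force": force on a finger pad.
Only numpy, scipy, OpenCV 4.12 (cv2) and the standard library are available. Lean on these libraries where they do the work, as an engineer would, in place of code of your own. Each camera call takes 0.05 s, during which the arm holds its last target. There are 200 camera calls.

## Task

Press the free tip of each of the three copper contact fingers straight down onto its stop and hold it there a moment, one after another from the arm's left to its right, gently: never more than 15 N. Feel how hard each one pushes back, then stand the brass coupler upright in the round dish of the weakest finger, let go, and leave all three fingers free. Leave the cup, the tuner and the foot pad where they are.

Things in the scene. Friction and masses are not known exactly. Their poses are not given: they have to be found in the camera images.
- stand_p: One of three look-alike fixed test stands in a row along y, about 130 mm apart, in any order (left = larger y). Grey base plate 185 x 50 x 6 mm, x -85 to +100 mm. Origin on the bench under the finger's button; x points from button to clamp (within 12 degrees of world x), z up. Dish at x = -55 mm, clamp block at x = 68 to 96 mm, top 57 mm high
- clamp_p: Steel carriage of stand_p: 112 x 40 mm plate with dark clamp block, black stop post and copper finger. Same origin and axes as the stand. It sits on rubber pads giving 0.25 mm per N (5 mm at most), so past the stop the force rises by about 4 N per mm. More than 15 N on carriage, finger or stop spoils it
- leaf_p (a joint): Bend of the copper finger of stand_p (rad): 0 free, 0.13 on its stop (tip 9 mm down); springs back when let go. On the stop means above 0.122
- tip_p (a point): Top centre of the brass button (16 mm across) on the finger's free tip, stand_p, 46 mm above the bench when free. Copper strip 14 mm wide, 2.5 mm thick, 70 mm from tip to clamp. Pressed down it meets its stop after 9 mm; the force there is 1.5 to 8 N, differing by finger; the weakest needs less than half of either other
- dish_p (a point): Centre of the inner floor of the white round dish of stand_p, 8 mm above the bench; inside diameter 43 mm, outside 50 mm, rim 4 mm above its floor
- stand_q: One of three look-alike fixed test stands in a row along y, about 130 mm apart, in any order (left = larger y). Grey base plate 185 x 50 x 6 mm, x -85 to +100 mm. Origin on the bench under the finger's button; x points from button to clamp (within 12 degrees of world x), z up. Dish at x = -55 mm, clamp block at x = 68 to 96 mm, top 57 mm high
- clamp_q: Steel carriage of stand_q: 112 x 40 mm plate with dark clamp block, black stop post and copper finger. Same origin and axes as the stand. It sits on rubber pads giving 0.25 mm per N (5 mm at most), so past the stop the force rises by about 4 N per mm. More than 15 N on carriage, finger or stop spoils it
- leaf_q (a joint): Bend of the copper finger of stand_q (rad): 0 free, 0.13 on its stop (tip 9 mm down); springs back when let go. On the stop means above 0.122
- tip_q (a point): Top centre of the brass button (16 mm across) on the finger's free tip, stand_q, 46 mm above the bench when free. Copper strip 14 mm wide, 2.5 mm thick, 70 mm from tip to clamp. Pressed down it meets its stop after 9 mm; the force there is 1.5 to 8 N, differing by finger; the weakest needs less than half of either other
- dish_q (a point): Centre of the inner floor of the white round dish of stand_q, 8 mm above the bench; inside diameter 43 mm, outside 50 mm, rim 4 mm above its floor
- stand_r: One of three look-alike fixed test stands in a row along y, about 130 mm apart, in any order (left = larger y). Grey base plate 185 x 50 x 6 mm, x -85 to +100 mm. Origin on the bench under the finger's button; x points from button to clamp (within 12 degrees of world x), z up. Dish at x = -55 mm, clamp block at x = 68 to 96 mm, top 57 mm high
- clamp_r: Steel carriage of stand_r: 112 x 40 mm plate with dark clamp block, black stop post and copper finger. Same origin and axes as the stand. It sits on rubber pads giving 0.25 mm per N (5 mm at most), so past the stop the force rises by about 4 N per mm. More than 15 N on carriage, finger or stop spoils it
- leaf_r (a joint): Bend of the copper finger of stand_r (rad): 0 free, 0.13 on its stop (tip 9 mm down); springs back when let go. On the stop means above 0.122
- tip_r (a point): Top centre of the brass button (16 mm across) on the finger's free tip, stand_r, 46 mm above the bench when free. Copper strip 14 mm wide, 2.5 mm thick, 70 mm from tip to clamp. Pressed down it meets its stop after 9 mm; the force there is 1.5 to 8 N, differing by finger; the weakest needs less than half of either other
- dish_r (a point): Centre of the inner floor of the white round dish of stand_r, 8 mm above the bench; inside diameter 43 mm, outside 50 mm, rim 4 mm above its floor
- coupler: Brass coupler, loose, standing upright: 25 mm diameter, 45 mm tall, with a narrower waist (20 mm) from 14 to 20 mm up; about 110 g. Origin at the centre of its underside, z up along it
- cup: Red plastic parts cup, 60 mm across the mouth, 60 mm tall, loose bystander; origin at the centre of its underside
- tuner: Silver tuner box 65 x 45 x 22 mm with two brass sockets, loose bystander; origin at the centre of its underside
- footpad: Black rubber foot pad, disc 40 mm across and 14 mm high, loose bystander; origin at the centre of its underside

How it is judged:
By the outcome, as a careful person would: the job done as asked, in the order asked, and still so for the second after the job is handed in, with the robot touching nothing.
It also fails if it takes over 64 s, if anything falls off the work surface, if the arm or the gripper's body presses on something with over 40 N, if the wrist force passes 120 N, or if a joint passes its speed limit or range.

## Working session

There is one attempt and no reset: what is moved stays moved. The work goes in short steps, Python scripts to look and compute and a tool call to move; the robot and the scene stay as the last step left them, time stands still between calls to the robot, and variables do not carry over. Pictures are saved under pics/ and viewed, at most 10 in all, crops included, and the job is handed in when it is done.

Besides the shell and the picture viewer there is one more tool, called after ">>>" by a JSON object that holds its "api" and its "payload", one argument or row to a line. move_arm: Moves the arm, as the interface text tells. Shifts and turns lie within -1 to 1; 1 stands for 0.3 m of shift or 90 degrees of turn. Its arguments: {"type":"object","properties":{"plan":{"type":"array","items":{"type":"array","items":{"type":"number"}}}},"required":["plan"]}

```bash
mkdir -p pics; cat > h.py <<'E'
from plant import *
import numpy as np, cv2
from scipy.spatial.transform import Rotation as Ro
def toW(cam,c,p,s=None):
    p=np.array(p)
    if cam=='wrist':
        T=np.array(c['tool_from_camera']); q=T[:3,:3]@p+T[:3,3]
        return Ro.from_euler('xyz',s['tool_rot'],degrees=True).as_matrix()@q+np.array(s['eef_pos'])
    return np.array(c['R']).T@(p-np.array(c['t']))
def look(cam,qs,save=None,f=tip_of):
    s=observe(); c=read_camera(cam)
    if save: cv2.imwrite('pics/'+save,c['color'][:,:,::-1])
    for q in qs:
        for d in f(cam,q)[:4]: print(cam,q,round(d['p'],2),toW(cam,c,d['position'],s).round(4))
E
python3 - <<'E'
from h import *
s=observe(); print(s['t'],s['eef_pos'],s['tool_rot'],s['opening'],s['force'],tip_reach if 'tip_reach' in globals() else '')
qs=['tip_p','tip_q','tip_r','dish_p','dish_q','dish_r','coupler','cup','tuner','footpad']
look('top',qs,'top0.png'); look('scene',qs,'scene0.png')
a=cv2.imread('pics/top0.png');b=cv2.imread('pics/scene0.png')
cv2.imwrite('pics/both.png',cv2.resize(np.vstack([a,b]),None,fx=.78,fy=.78))
print(observe()['t'])
E
```

```text
0.0 [0.31892378 0.65055277 0.23476955] [-1.79909885e+02  7.20119007e-03  1.53889194e+02] 0.09306264075949218 [ 0.415973   -0.69641055  0.25068064] 0.017
top tip_p 0.76 [ 0.5744 -0.1232  0.0468]
top tip_p 0.71 [0.5748 0.0116 0.047 ]
top tip_p 0.62 [0.5951 0.1172 0.0467]
top tip_q 0.76 [ 0.5744 -0.1232  0.0468]
top tip_q 0.71 [0.5748 0.0116 0.047 ]
top tip_q 0.62 [0.5951 0.1172 0.0467]
top tip_r 0.76 [ 0.5744 -0.1232  0.0468]
top tip_r 0.71 [0.5748 0.0116 0.047 ]
top tip_r 0.62 [0.5951 0.1172 0.0467]
top dish_p 0.94 [ 0.5207 -0.1214  0.0078]
top dish_p 0.63 [0.5437 0.1073 0.0096]
top dish_q 0.94 [ 0.5207 -0.1214  0.0078]
top dish_q 0.63 [0.5437 0.1073 0.0096]
top dish_r 0.94 [ 0.5207 -0.1214  0.0078]
top dish_r 0.63 [0.5437 0.1073 0.0096]
top coupler 0.45 [ 0.6022 -0.3084  0.0025]
top coupler 0.19 [ 0.4551 -0.273   0.0017]
top cup 0.74 [0.5204 0.0149 0.0107]
top cup 0.59 [ 0.453  -0.2725  0.0008]
top tuner 0.91 [0.4647 0.3023 0.0024]
top footpad 0.7 [ 0.4567 -0.2737  0.0022]
top footpad 0.61 [ 5.831e-01  3.031e-01 -1.000e-04]
scene tip_p 0.66 [0.5966 0.1153 0.0449]
scene tip_p 0.47 [0.
[... 338 characters left out ...]
119 0.0099]
scene dish_p 0.77 [ 0.5214 -0.1167  0.0078]
scene dish_p 0.76 [0.5221 0.0121 0.0072]
scene dish_p 0.61 [0.5768 0.0161 0.0026]
scene dish_q 0.82 [0.5442 0.1119 0.0099]
scene dish_q 0.77 [ 0.5214 -0.1167  0.0078]
scene dish_q 0.76 [0.5221 0.0121 0.0072]
scene dish_q 0.61 [0.5768 0.0161 0.0026]
scene dish_r 0.82 [0.5442 0.1119 0.0099]
scene dish_r 0.77 [ 0.5214 -0.1167  0.0078]
scene dish_r 0.76 [0.5221 0.0121 0.0072]
scene dish_r 0.61 [0.5768 0.0161 0.0026]
scene coupler 0.42 [ 0.6081 -0.3058 -0.0008]
scene coupler 0.32 [ 0.5723 -0.1243  0.0421]
scene cup 0.69 [ 4.527e-01 -2.757e-01 -1.000e-04]
scene tuner 0.92 [ 0.462   0.2972 -0.0037]
scene footpad 0.47 [0.5812 0.3016 0.0034]
1.1
```

View pics/both.png

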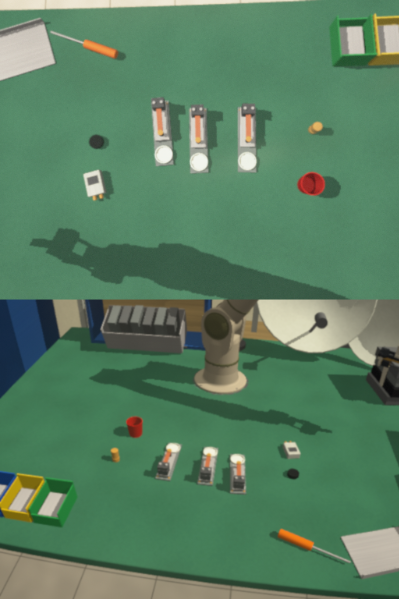

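Top view (scaled): the three stands are near (162,130), (198,135) and (247,135), with dishes below. Coupler is at (316,127), cup at (311,184), tuner at (94,184) and pad at (97,141). These match the network positions, so I'm moving above the left button.

>>> {"api": "move_arm", "payload": {
  "plan": [
    [1,0,0,0,-0.0733],
    [1,0,0,0,-0.0733],
    [1,0,0,0,-0.0733],
    [1,0,0,0,-0.0733],
    [1,0,0,0,-0.0733],
    [1,-0.0466,-0.1255,0.0144,0],
    [1,-0.0466,-0.1255,0.0144,0],
    [1,-0.0466,-0.1255,0.0144,0],
    [1,-0.0466,-0.1255,0.0144,0],
    [1,-0.0466,-0.1255,0.0144,0],
    [1,-0.0466,-0.1255,0.0144,0],
    [1,-0.0466,-0.1255,0.0144,0],
    [1,-0.0466,-0.1255,0.0144,0],
    [1,-0.0466,-0.1255,0.0144,0],
    [1,-0.0466,-0.1255,0.0144,0],
    [1,-0.0466,-0.1255,0.0144,0],
    [1,-0.0466,-0.1255,0.0144,0],
    [1,-0.0466,-0.1255,0.0144,0],
    [1,-0.0466,-0.1255,0.0144,0],
    [1,-0.0466,-0.1255,0.0144,0]
  ]
}}

```text
t: 2.77
eef_pos: [0.5957, 0.1135, 0.1709]
tool_rot: [180.0, 0.0, -173.1]
force: [-0.2, 0.5, -0.4]
opening: 0.0003
grip_force: 0.0
```

```bash
cat >> h.py <<'E'
def go(x,y,z=None,yaw=None):
    "remaining shift in tool units (turn first), for the present pose"
    s=observe(); p=np.array(s['eef_pos']); w=s['tool_rot'][2]
    yaw=w if yaw is None else yaw
    t=-((yaw-w+180)%360-180)
    R=Ro.from_euler('xyz',[180,0,yaw],degrees=True).as_matrix()
    d=R.T@(np.array([x,y,p[2] if z is None else z])-p)
    print('t',round(s['t'],2),'pos',p.round(4),'rot',np.round(s['tool_rot'],2),'F',np.round(s['force'],2),'| units',(d/.3).round(4),'turn',round(t/90,4))
E
python3 - <<'E'
from h import *
look('wrist',['tip_p','dish_p','leaf_p'],'w1.png')
go(.5965,.116,.072,187)
E
```

```text
wrist tip_p 0.8 [ 0.5767 -0.1225  0.0466]
wrist tip_p 0.74 [0.5772 0.0111 0.0511]
wrist tip_p 0.56 [0.5989 0.1135 0.0492]
wrist dish_p 0.93 [0.5432 0.1114 0.0113]
wrist dish_p 0.87 [0.5217 0.0126 0.0072]
wrist dish_p 0.71 [ 0.5177 -0.1184  0.0081]Traceback (most recent call last):
  File "<stdin>", line 2, in <module>
  File "h.py", line 14, in look
    for d in f(cam,q)[:4]: print(cam,q,round(d['p'],2),toW(cam,c,d['position'],s).round(4))
             ~^^^^^^^
ValueError: it knows: clamp, coupler, cup, dish, footpad, stand, tip, tuner
```

View pics/w1.png

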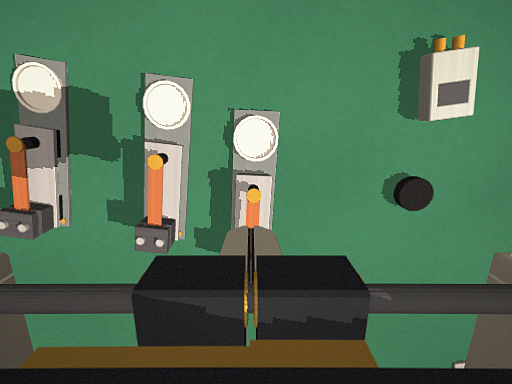

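Wrist view: buttons at (254,195), (155,161) and (15,144), dishes at (255,137), (167,104) and (39,87). The estimates agree, so I'm descending to just above the left button.

>>> {"api": "move_arm", "payload": {
  "plan": [
    [1,-0.005,0.006,0.06,0],
    [1,0,0,0.08,0],
    [1,0,0,0.08,0],
    [1,0,0,0.08,0],
    [1,0,0,0.04,0],
    [1,0,0,0,0],
    [1,0,0,0,0],
    [1,0,0,0,0],
    [1,0,0,0,0]
  ]
}}

```text
t: 3.67
eef_pos: [0.5969, 0.1178, 0.0703]
tool_rot: [180.0, 0.1, -173.1]
force: [-0.3, -0.0, -0.2]
opening: 0.0007
grip_force: 0.0
```

```bash
python3 - <<'E'
from h import *
F=[]
for i in range(4):
    read_camera('wrist'); F.append(observe()['force'])
print(np.round(F,2)); go(.597,.1155,.063,187)
E
```

```text
[[-0.32  0.3  -0.97]
 [ 1.06 -0.78 -0.01]
 [ 0.9  -0.15  0.04]
 [ 0.49 -0.7  -0.15]]
t 3.87 pos [0.5966 0.1174 0.0697] rot [ 1.7999e+02  8.0000e-02 -1.7314e+02] F [ 0.49 -0.7  -0.15] | units [-0.0007 -0.0063  0.0224] turn -0.0016
```

>>> {"api": "move_arm", "payload": {
  "plan": [
    [1,0,-0.0055,0.01,0],
    [1,0,0,0.01,0],
    [1,0,0,0.01,0],
    [1,0,0,0.008,0],
    [1,0,0,0.007,0],
    [1,0,0,0,0],
    [1,0,0,0,0]
  ]
}}

```text
t: 4.45
eef_pos: [0.5965, 0.1156, 0.0552]
tool_rot: [-180.0, 0.0, -173.1]
force: [1.3, -0.8, 1.9]
opening: 0.0007
grip_force: 1.0
```

```bash
cat >> h.py <<'E'
def feel(n=6):
    F=[];P=[]
    for i in range(n):
        read_camera('wrist'); s=observe(); F.append(s['force']); P.append(s['eef_pos'])
    print('t',round(s['t'],2),'F',np.mean(F,0).round(2),'sd',np.std(F,0).round(2),'P',np.mean(P,0).round(4))
E
python3 -c "
from h import *
feel(6)"
```

```text
t 4.75 F [ 0.65 -1.26  2.24] sd [0.34 0.24 0.53] P [0.5965 0.1156 0.0554]
```

>>> {"api": "move_arm", "payload": {
  "plan": [
    [1,0,0,0.0035,0],
    [1,0,0,0.0035,0],
    [1,0,0,0,0],
    [1,0,0,0,0]
  ]
}}

```text
t: 5.08
eef_pos: [0.5965, 0.1157, 0.0534]
tool_rot: [-180.0, 0.0, -173.1]
force: [1.4, -1.4, 5.4]
opening: 0.0004
grip_force: 2.7
```

```bash
python3 -c "
from h import *
feel(6)"
```

```text
t 5.38 F [ 0.45 -1.74  5.24] sd [0.29 0.56 0.33] P [0.5965 0.1157 0.0534]
```

>>> {"api": "move_arm", "payload": {
  "plan": [
    [1,0,0,0.002,0],
    [1,0,0,0,0],
    [1,0,0,0,0],
    [1,0,0,0,0]
  ]
}}

```text
t: 5.72
eef_pos: [0.5965, 0.1157, 0.053]
tool_rot: [-180.0, 0.0, -173.1]
force: [-0.1, -2.3, 6.0]
opening: 0.0003
grip_force: 3.3
```

```bash
python3 -c "
from h import *
feel(8)"
```

```text
t 6.12 F [ 0.26 -1.57  6.69] sd [0.38 0.44 0.45] P [0.5966 0.1157 0.053 ]
```

>>> {"api": "move_arm", "payload": {
  "plan": [
    [1,0,0,-0.03,0],
    [1,0,0,-0.05,0],
    [1,0,0,-0.045,0.0775],
    [1,0.0133,-0.0694,0,0],
    [1,0.0133,-0.0694,0,0],
    [1,0.0133,-0.0694,0,0],
    [1,0.0133,-0.0694,0,0],
    [1,0.0133,-0.0694,0,0],
    [1,0,0,0.04,0],
    [1,0,0,0.026,0],
    [1,0,0,0,0],
    [1,0,0,0,0]
  ]
}}

```text
t: 7.12
eef_pos: [0.5759, 0.013, 0.0698]
tool_rot: [180.0, -0.1, 180.0]
force: [-0.4, 0.7, -0.3]
opening: 0.0005
grip_force: 0.0
```

```bash
python3 -c "
from h import *
feel(3);go(.5765,.0115,.0555,179.5)"
```

```text
t 7.27 F [ 0.15 -0.05  0.25] sd [0.32 0.83 0.55] P [0.5763 0.0129 0.0703]
t 7.27 pos [0.5764 0.0127 0.0705] rot [1.7998e+02 1.0000e-02 1.7998e+02] F [ 0.05 -1.22  0.03] | units [-0.0003 -0.0042  0.05  ] turn 0.0054
```

>>> {"api": "move_arm", "payload": {
  "plan": [
    [1,0,-0.0045,0.012,0],
    [1,0,0,0.012,0],
    [1,0,0,0.01,0],
    [1,0,0,0.008,0],
    [1,0,0,0.008,0],
    [1,0,0,0,0],
    [1,0,0,0,0]
  ]
}}

```text
t: 7.85
eef_pos: [0.5765, 0.0104, 0.0554]
tool_rot: [180.0, 0.0, 179.9]
force: [0.1, 0.7, 4.1]
opening: 0.0006
grip_force: 2.3
```

```bash
python3 -c "
from h import *
feel(6)"
```

```text
t 8.15 F [0.27 0.69 4.77] sd [0.49 0.3  0.39] P [0.5765 0.0104 0.0556]
```

>>> {"api": "move_arm", "payload": {
  "plan": [
    [1,0,0,0.0045,0],
    [1,0,0,0.0045,0],
    [1,0,0,0,0],
    [1,0,0,0,0]
  ]
}}

```text
t: 8.48
eef_pos: [0.5766, 0.0104, 0.0528]
tool_rot: [180.0, 0.0, 179.9]
force: [0.6, 0.8, 8.5]
opening: 0.0005
grip_force: 3.8
```

```bash
python3 -c "
from h import *
feel(6)"
```

```text
t 8.78 F [0.8  0.43 7.24] sd [0.45 0.64 0.52] P [0.5766 0.0104 0.0529]
```

>>> {"api": "move_arm", "payload": {
  "plan": [
    [1,0,0,0.0025,0],
    [1,0,0,0,0],
    [1,0,0,0,0]
  ]
}}

```text
t: 9.03
eef_pos: [0.5766, 0.0104, 0.0523]
tool_rot: [180.0, 0.1, 179.9]
force: [-0.7, 0.4, 10.8]
opening: 0.0004
grip_force: 4.6
```

```bash
python3 -c "
from h import *
feel(8)"
```

```text
t 9.43 F [-0.25  0.72  9.09] sd [0.49 0.61 0.29] P [0.5766 0.0104 0.0523]
```

>>> {"api": "move_arm", "payload": {
  "plan": [
    [1,0,0,0.0015,0],
    [1,0,0,0,0],
    [1,0,0,0,0],
    [1,0,0,0,0],
    [1,0,0,0,0]
  ]
}}

```text
t: 9.85
eef_pos: [0.5766, 0.0104, 0.0519]
tool_rot: [180.0, 0.1, 179.9]
force: [0.3, 1.1, 10.4]
opening: 0.0003
grip_force: 5.1
```

```bash
python3 -c "
from h import *
feel(6)"
```

```text
t 10.15 F [-0.02  0.5  10.34] sd [0.37 0.36 0.54] P [0.5766 0.0104 0.0519]
```

>>> {"api": "move_arm", "payload": {
  "plan": [
    [1,0,0,-0.03,0],
    [1,0,0,-0.05,0],
    [1,0,0,-0.047,0.0546],
    [1,-0.0063,-0.0738,0,0],
    [1,-0.0063,-0.0738,0,0],
    [1,-0.0063,-0.0738,0,0],
    [1,-0.0063,-0.0738,0,0],
    [1,-0.0063,-0.0738,0,0],
    [1,-0.0063,-0.0738,0,0],
    [1,0,0,0.04,0],
    [1,0,0,0.026,0],
    [1,0,0,0,0],
    [1,0,0,0,0]
  ]
}}

```text
t: 11.23
eef_pos: [0.5752, -0.1216, 0.0689]
tool_rot: [180.0, -0.1, 175.1]
force: [-0.2, 0.6, -0.4]
opening: 0.0006
grip_force: 0.0
```

```bash
python3 -c "
from h import *
feel(3);go(.576,-.123,.0555,175)"
```

```text
t 11.38 F [ 0.42 -0.16  0.37] sd [0.32 0.35 0.19] P [ 0.5759 -0.1217  0.0697]
t 11.38 pos [ 0.5761 -0.1219  0.0699] rot [179.98  -0.   175.08] F [0.28 0.31 0.36] | units [-0.0001 -0.0037  0.048 ] turn 0.0008
```

>>> {"api": "move_arm", "payload": {
  "plan": [
    [1,0,-0.004,0.012,0],
    [1,0,0,0.012,0],
    [1,0,0,0.01,0],
    [1,0,0,0.007,0],
    [1,0,0,0.007,0],
    [1,0,0,0,0],
    [1,0,0,0,0]
  ]
}}

```text
t: 11.97
eef_pos: [0.5761, -0.1241, 0.0555]
tool_rot: [180.0, 0.0, 175.0]
force: [-0.4, 0.7, 5.5]
opening: 0.0007
grip_force: 3.0
```

```bash
python3 -c "
from h import *
feel(6)"
```

```text
t 12.27 F [-0.31  0.73  5.86] sd [0.35 0.51 0.65] P [ 0.5761 -0.1241  0.0556]
```

>>> {"api": "move_arm", "payload": {
  "plan": [
    [1,0,0,0.005,0],
    [1,0,0,0.005,0],
    [1,0,0,0,0],
    [1,0,0,0,0]
  ]
}}

```text
t: 12.6
eef_pos: [0.5762, -0.1241, 0.0528]
tool_rot: [180.0, 0.1, 175.0]
force: [-1.2, 1.9, 8.5]
opening: 0.0004
grip_force: 4.2
```

```bash
python3 -c "
from h import *
feel(6)"
```

```text
t 12.9 F [-0.79  0.97  8.54] sd [0.31 0.59 0.45] P [ 0.5762 -0.1241  0.0528]
```

>>> {"api": "move_arm", "payload": {
  "plan": [
    [1,0,0,0.0025,0],
    [1,0,0,0,0],
    [1,0,0,0,0]
  ]
}}

```text
t: 13.15
eef_pos: [0.5763, -0.1241, 0.0522]
tool_rot: [180.0, 0.1, 175.0]
force: [-1.4, 0.6, 10.8]
opening: -0.0
grip_force: 5.0
```

```bash
python3 -c "
from h import *
feel(6)"
```

```text
t 13.45 F [-1.09  0.58  9.57] sd [0.54 0.37 0.64] P [ 0.5763 -0.1241  0.0522]
```

>>> {"api": "move_arm", "payload": {
  "plan": [
    [1,0,0,0.002,0],
    [1,0,0,0,0],
    [1,0,0,0,0],
    [1,0,0,0,0]
  ]
}}

```text
t: 13.78
eef_pos: [0.5763, -0.1241, 0.0517]
tool_rot: [-180.0, 0.1, 175.0]
force: [-1.9, 1.1, 12.2]
opening: 0.0003
grip_force: 5.6
```

```bash
python3 -c "
from h import *
feel(8)"
```

```text
t 14.18 F [-1.4   0.97 11.07] sd [0.48 0.39 0.26] P [ 0.5763 -0.1241  0.0518]
```

>>> {"api": "move_arm", "payload": {
  "plan": [
    [1,0,0,-0.03,0],
    [1,0,0,-0.05,0],
    [1,0,0,-0.08,0],
    [1,0,0,-0.12,0],
    [1,0,0,-0.11,0],
    [-1,-0.025,-0.1,0,0],
    [-1,-0.025,-0.1,0,0],
    [-1,-0.025,-0.1,0,0],
    [-1,-0.025,-0.1,0,0],
    [-1,-0.025,-0.1,0,0],
    [-1,-0.025,-0.1,0,0],
    [-1,0,0,0,0],
    [-1,0,0,0,0],
    [-1,0,0,0,0]
  ]
}}

```text
t: 15.35
eef_pos: [0.6045, -0.3068, 0.1674]
tool_rot: [179.9, -0.1, 175.0]
force: [-0.5, 0.2, -0.4]
opening: 0.0561
grip_force: 0.0
```

```bash
python3 - <<'E'
from h import *
look('wrist',['coupler'],'w2.png'); look('wrist',['coupler']); look('top',['coupler']); look('scene',['coupler'])
go(.605,-.307,.031); print(observe()['opening'])
s=observe();c=read_camera('wrist')
for d in masks_of('wrist','coupler')[:1]:
    v,u=np.nonzero(d['pixels']); print(d['p'],u.min(),u.max(),v.min(),v.max())
    T=np.array(c['tool_from_camera']);K=np.array([[c['fx'],0,c['cx']],[0,c['fy'],c['cy']],[0,0,1.]])
    # project model top circle+bottom for candidates, fit bbox
    Rw=Ro.from_euler('xyz',s['tool_rot'],degrees=True).as_matrix()
    a=np.linspace(0,6.28,60); 
    def bb(x,y):
        P=np.array([[x+.0125*np.cos(t),y+.0125*np.sin(t),z] for z in(0,.045) for t in a])
        Pc=((P-s['eef_pos'])@Rw-T[:3,3])@T[:3,:3]
        q=cv2.projectPoints(Pc,np.zeros(3),np.zeros(3),K,np.array(c['distortion'],float))[0][:,0]
        return np.r_[q.min(0),q.max(0)]
    from scipy.optimize import least_squares
    r=least_squares(lambda p:bb(*p)-[u.min(),v.min(),u.max()+1,v.max()+1],[.605,-.307]); print(r.x,r.fun)
E
```

```text
wrist coupler 0.91 [ 0.6054 -0.3069  0.0008]
wrist coupler 0.64 [ 0.6054 -0.3051  0.0011]
top coupler 0.58 [ 0.6028 -0.3094  0.0019]
top coupler 0.29 [0.5385 0.104  0.0064]
scene coupler 0.52 [ 0.6061 -0.3066  0.0042]
t 15.75 pos [ 0.605  -0.3069  0.1682] rot [-1.8000e+02  1.0000e-02  1.7503e+02] F [ 0.57  0.03 -0.99] | units [ 1.000e-04 -3.000e-04  4.572e-01] turn -0.0
0.08767967522255397
```

View pics/w2.png

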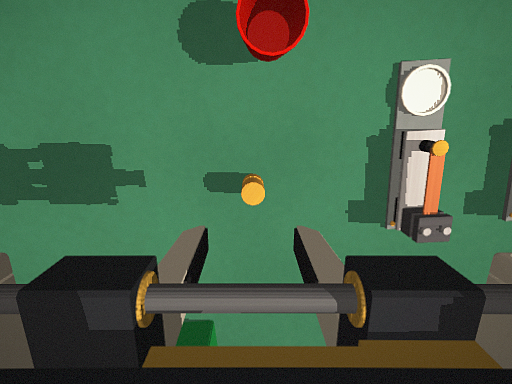

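Wrist view: the coupler stands upright at (253,190), centred between the jaws. The cup is clear of it at (272,25).

>>> {"api": "move_arm", "payload": {
  "plan": [
    [-1,0,0,0.11,0],
    [-1,0,0,0.11,0],
    [-1,0,0,0.11,0],
    [-1,0,0,0.08,0],
    [-1,0,0,0.045,0],
    [0.8,0,0,0,0],
    [1,0,0,0,0],
    [1,0,0,0,0],
    [1,0,0,0,0],
    [1,0,0,0,0],
    [1,0,0,0,0],
    [1,0,0,0,0],
    [1,0,0,0,0],
    [1,0,0,0,0],
    [1,0,0,0,0],
    [1,0,0,0,0],
    [1,0,0,0,0]
  ]
}}

```text
t: 17.27
eef_pos: [0.6049, -0.3072, 0.0315]
tool_rot: [180.0, -0.0, 175.0]
force: [-0.5, 1.0, 1.0]
opening: 0.0244
grip_force: 30.0
```

>>> {"api": "move_arm", "payload": {
  "plan": [
    [1,0,0,-0.04,0],
    [1,0,0,-0.09,0],
    [1,0,0,-0.12,0],
    [1,0,0,-0.12,0],
    [1,0,0,-0.09,-0.0667],
    [1,0,0,0,-0.0667],
    [1,0.0028,0.06,0,0],
    [1,0.0028,0.117,0,0],
    [1,0.0028,0.12,0,0],
    [1,0.0028,0.12,0,0],
    [1,0.0028,0.12,0,0],
    [1,0.0028,0.12,0,0],
    [1,0.0028,0.12,0,0],
    [1,0.0028,0.12,0,0],
    [1,0.0028,0.12,0,0],
    [1,0.0028,0.12,0,0],
    [1,0.0028,0.12,0,0],
    [1,0.0026,0.1,0,0],
    [1,0,0.05,0,0],
    [1,0,0,0,0]
  ]
}}

```text
t: 18.93
eef_pos: [0.5429, 0.1149, 0.1704]
tool_rot: [179.9, 0.1, -172.7]
force: [0.2, -0.2, -0.8]
opening: 0.0248
grip_force: 30.0
```

```bash
python3 - <<'E'
from h import *
for i in range(3): look('wrist',['dish_p'],'w3.png' if i==0 else None)
look('wrist',['tip_p','coupler'])
go(.5435,.1105,.0415,187); s=observe(); print(s['opening'],s['grip_force'])
E
```

```text
wrist dish_p 0.93 [0.5437 0.1116 0.0075]
wrist dish_p 0.77 [0.5215 0.0094 0.0075]
wrist dish_p 0.74 [ 0.5201 -0.1177  0.0086]
wrist dish_p 0.47 [ 0.5874  0.3    -0.0032]
wrist dish_p 0.98 [0.5182 0.0139 0.0049]
wrist dish_p 0.95 [ 0.5194 -0.1184  0.0097]
wrist dish_p 0.79 [0.5445 0.1108 0.0075]
wrist dish_p 0.88 [ 0.5177 -0.1169  0.0097]
wrist dish_p 0.75 [0.5442 0.113  0.0097]
wrist dish_p 0.6 [0.52   0.011  0.0094]
wrist tip_p 0.93 [ 0.574  -0.1245  0.0453]
wrist tip_p 0.61 [0.5756 0.0097 0.0459]
wrist coupler 0.87 [0.5451 0.106  0.139 ]
wrist coupler 0.62 [0.5745 0.0137 0.0469]
wrist coupler 0.58 [ 5.983e-01  1.175e-01 -1.000e-04]
wrist coupler 0.46 [0.52   0.0112 0.0065]
t 19.38 pos [0.5437 0.1092 0.1695] rot [-179.98   -0.   -173.1 ] F [ 0.21 -0.05 -1.97] | units [2.000e-04 4.300e-03 4.267e-01] turn -0.0011
0.024522547299110655 30.004125921113882
```

View pics/w3.png

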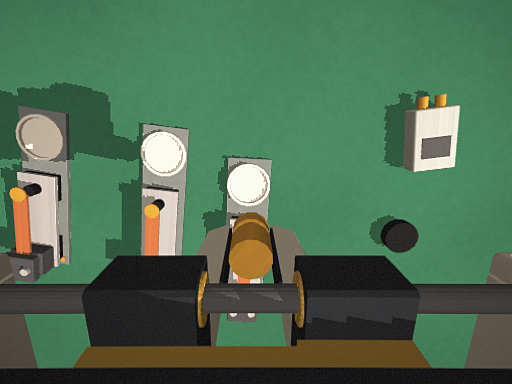

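Wrist view: the coupler hangs upright in the jaws at (251,245). The left dish at (248,185) is empty.

>>> {"api": "move_arm", "payload": {
  "plan": [
    [1,0,0.006,0.1,0],
    [1,0,0,0.11,0],
    [1,0,0,0.1,0],
    [1,0,0,0.07,0],
    [1,0,0,0.035,0],
    [1,0,0,0.012,0],
    [1,0,0,0,0],
    [1,0,0,0,0]
  ]
}}

```text
t: 20.05
eef_pos: [0.5439, 0.1121, 0.0422]
tool_rot: [180.0, 0.1, -173.0]
force: [0.4, 0.2, -0.7]
opening: 0.0241
grip_force: 30.0
```

```bash
python3 - <<'E'
from h import *
feel(4)
look('wrist',['dish_p','coupler'],'w4.png'); look('scene',['coupler','dish_p'],'s4.png')
a=cv2.imread('pics/s4.png')[170:250,170:330]
cv2.imwrite('pics/c4.png',np.hstack([cv2.resize(a,(512,256)) if 0 else cv2.resize(a,(384,192)),cv2.resize(cv2.imread('pics/w4.png')[100:292],(384,192))]))
E
```

```text
t 20.25 F [ 0.39 -0.08 -1.05] sd [0.54 0.5  0.33] P [0.5441 0.1121 0.0426]
wrist dish_p 0.63 [0.5473 0.1118 0.0074]
wrist dish_p 0.61 [0.5195 0.0112 0.0061]
wrist coupler 0.97 [0.5427 0.1075 0.0133]
scene coupler 0.45 [0.5445 0.1125 0.013 ]
scene dish_p 0.58 [0.5201 0.0112 0.0076]
scene dish_p 0.56 [0.543  0.1128 0.0083]
scene dish_p 0.46 [ 5.812e-01  2.998e-01 -3.000e-04]
```

View pics/c4.png

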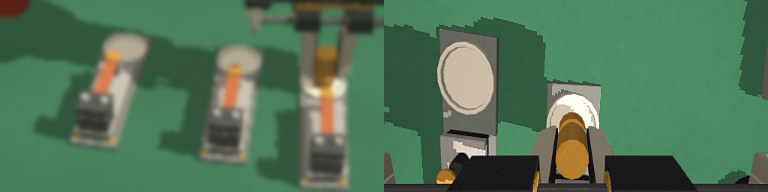

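The coupler is over the dish, with its bottom about 3 mm above the floor. I'm creeping down.

>>> {"api": "move_arm", "payload": {
  "plan": [
    [1,0,0,0.004,0],
    [1,0,0,0.003,0],
    [1,0,0,0.0015,0],
    [1,0,0,0,0],
    [1,0,0,0,0]
  ]
}}

```text
t: 20.97
eef_pos: [0.5434, 0.1121, 0.0394]
tool_rot: [-180.0, 0.0, -173.0]
force: [-0.6, -0.6, 8.6]
opening: 0.0245
grip_force: 30.0
```

```bash
python3 -c "
from h import *
feel(4)"
```

```text
t 21.17 F [-2.36 -0.14  8.3 ] sd [0.47 0.52 0.19] P [0.5434 0.1121 0.0394]
```

>>> {"api": "move_arm", "payload": {
  "plan": [
    [1,0,0,-0.0015,0],
    [1,0,0,0,0],
    [0.2,0,0,0,0],
    [0,0,0,0,0],
    [0,0,0,0,0],
    [0,0,0,0,0],
    [0,0,0,0,0],
    [0,0,0,0,0],
    [0,0,0,-0.03,0],
    [0,0,0,-0.08,0],
    [0,0,0,-0.1,0],
    [0,0,0,-0.12,0],
    [0,0,0,-0.12,0],
    [0,0,0,0,0],
    [0,0,0,0,0]
  ]
}}

```text
t: 22.42
eef_pos: [0.5444, 0.1122, 0.177]
tool_rot: [180.0, 0.3, -173.0]
force: [-0.5, -0.6, -0.1]
opening: 0.0465
grip_force: 0.0
```

```bash
python3 - <<'E'
from h import *
look('wrist',['dish_p','coupler','tip_p'],'w5.png'); look('top',['coupler','cup','tuner','footpad'],'t5.png')
s=observe();print(s['t'],s['opening'],s['eef_pos'])
E
```

```text
wrist dish_p 0.9 [ 0.5193 -0.1159  0.0098]
wrist dish_p 0.84 [0.5206 0.0085 0.0092]
wrist dish_p 0.7 [0.5433 0.1133 0.0069]
wrist coupler 0.61 [0.5404 0.112  0.0092]
wrist tip_p 0.83 [ 0.5722 -0.1225  0.0476]
wrist tip_p 0.81 [0.5763 0.0145 0.0452]
wrist tip_p 0.71 [0.5974 0.1163 0.0503]
top cup 0.59 [ 0.4564 -0.2754  0.0022]
22.8667 0.04631139537999384 [0.54305521 0.11206102 0.17353288]
```

View pics/w5.png

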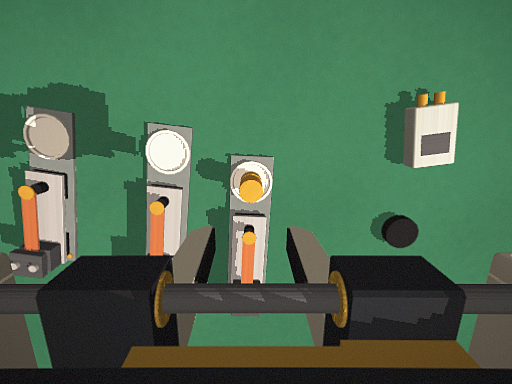

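The coupler stands upright inside the left dish at (251,186). All fingers are free, and the bystanders are where they were.

```bash
python3 -c "
from plant import *
print(job_done())"
```

```text
the job is handed in; nothing more can be done
None
```

I pressed all three fingers left to right, each onto its stop and never above about 12 N, and the left was weakest at about 2.6 N (middle about 6 N, right about 7.5 N). The coupler now stands upright in the left dish, all three fingers are free, and the job was handed in at about 23 s.

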